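# Find and mark the balance point of a weighted channel bar

## Task

The channel bar on the balance stand has a hidden weight inside, so one end hangs down on a rubber pad. Pressing lightly and without lifting the bar off the stand, slide it lengthwise over the knife-edge rocker until it balances level by itself with both ends off the pads; then set the marking saddle down astride the bar directly above the knife edge, so that it marks the balance point, and leave the bar still balanced level. Leave the other things on the bench alone.

Things in the scene. Friction and masses are not known exactly. Their poses are not given: they have to be found in the camera images.
- stand: balance stand fixed to the bench: base plate 100 x 120 mm, column, cross beam 164 mm long along its own y axis at 169 to 179 mm height, carrying two rubber pads 70 mm either side of the middle (pad tops 188 mm above the bench). Origin on the bench under its middle; z up. The bar lies along the stand's y axis
- edge (a point): middle of the top face of the small rocker on the stand, 230 mm above the bench, where the bar's web bears. The rocker (13 mm along x, 20 mm along y) tilts with the bar on a knife edge that runs along the stand's x axis 10 mm below this point, with a soft centring spring. The point itself is fixed, axes as the stand's. Below it a guide cheek 13 mm wide, 60 mm long keeps the bar in line
- bar: straight aluminium channel 240 mm long (own y), 32 wide (x), 36 high, open side down, flat black caps closing both ends. Its 4 mm web lies on the rocker; the two 8 mm side walls hang astride the guide cheek (1.5 mm play a side). Origin on the web's underside at mid-length and mid-width; z up. Top face 4 mm above the origin, walls' lower edges 32 mm below. About 0.45 kg with a weight locked inside
- bar_centre (a point): middle of the bar, 14 mm below its origin; same axes. The hidden balance point lies 10 to 27 mm from here towards the bar's -y end (the one that is down at the start). With it straight over the knife edge the bar is level; for each mm off, the bar tilts about 0.014 rad to that side, until it lies on a pad at about 0.125 rad (9 mm off or more). It settles within 0.5 s
- saddle: marking saddle, a steel inverted U of 40 g standing on its two lips: 45 mm wide over the walls (own x), 20 long (own y), 48 high with its knob. Gap between the walls 37 mm: it sits astride the 32 mm bar, own y along the bar (either way round); the lips flare outward. Origin midway between the feet; z up. The underside of its bridge, which lies on the bar's top, is 14 mm above the origin
- saddle_knob (a point): centre of the saddle's square knob, 16 x 16 mm and 30 mm high, 33 mm above the saddle's origin (the knob reaches from 18 to 48 mm); sides parallel to the saddle's x and y
- tape_measure: loose yellow tape measure 38 x 72 x 68 mm, bystander; origin under its centre
- staple_box: loose red staple carton 50 x 85 x 30 mm, bystander; origin under its centre
Not all that is in view belongs to the job. Of the things that look like the saddle, the smaller one is meant.

How it is judged:
On the way:
1. the bar, with nothing but the stand touching it, balances level on the knife-edge rocker (within 0.05 rad, still, for 0.4 s), before the saddle is put on (angle between bar's own z axis and vertical below 0.05 rad and angular speed of bar below 0.15 rad/s and linear speed of bar below 0.02 m/s and contact force between bar and the fingers below 0.02 N and contact force between bar and the arm below 0.02 N and contact force between bar and saddle below 0.02 N and contact force between bar and stand above 1 N), for 0.4 s.
At the end, for the whole second after the job is handed in: the bar lies on the rocker, at rest and level within 0.05 rad (both ends off the pads), and the saddle sits down astride it (bridge on the bar within 3 mm, aligned within 0.3 rad) within 7 mm of straight above the knife edge along the bar, released and at rest (angle between bar's own z axis and vertical below 0.05 rad and angular speed of bar below 0.15 rad/s and contact force between bar and stand above 1 N and z of bar in the frame of edge between -0.004 and 0.004 m and y of saddle in the frame of edge between -0.007 and 0.007 m and z of saddle in the frame of bar between -0.013 and -0.007 m and x of saddle in the frame of bar between -0.006 and 0.006 m and angle between the y axis of saddle and the y axis of bar, either way round below 0.3 rad and contact force between saddle and bar above 0.1 N and linear speed of saddle below 0.02 m/s); the robot touches nothing.
It fails at once if the bar pressed against the stand with more than 20 N (contact force between bar and stand above 20 N).
It fails at once if the bar lifted off the rocker (its middle more than 12 mm above it) or knocked off the stand (z of bar in the frame of edge above 0.012 m or z of bar in the frame of edge below -0.02 m).
It fails at once if a bystander (tape measure, staple carton) moved by more than 25 mm (distance of any of tape_measure, staple_box from where it was at the start of the episode above 0.025 m).
It also fails if it takes over 67 s, if anything falls off the work surface, if the arm or the gripper's body presses on something with over 40 N, if the wrist force passes 120 N, or if a joint passes its speed limit or range.

## Robot

A 6-joint arm with a two-finger parallel gripper is mounted at the origin on the work surface; the furniture and walls round the work are solid. World frame = base frame: x ahead of the robot, y to its left, z up, the work surface at z = 0. Lengths are in m, angles in rad, forces in N, time in s.
With the tool pointing down it reaches from about 0.35 to 0.975 m from the base axis. Payload 4.9 kg.
Tool frame: the origin (TCP) lies between the finger pads; the fingertips stand 22 mm ahead of it and the grasp point (between the pads) lies 3 mm ahead of it; z points along the fingers, y is the line along which they close (so a half turn about z gives the same grasp; the last joint's range is limited). The gripper opens to 85 mm and grips with 20 to 120 N. Pads are 22 mm wide; open, the fingers measure 114 mm over their backs; the gripper's body (76 mm by 85 mm) begins 54 mm behind the grasp point. The pads swing forward as they close: fully open they stand 13 mm farther back than shut.
Start: joints at [1.18, 0.053, 1.613, -0, 1.476, -0.119], TCP at [0.168, 0.602, 0.253] pointing down, gripper open.
Joint ranges: [-3.01, 3.01], [-1.01, 2.22], [0.06, 2.58], [-1.02, 4.17], [0.09, 2.62], [-3.14, 3.14]. Speed limits (rad/s): [2.57, 2.57, 3.14, 3.14, 3.14, 3.14].

## Interface

Orientations are given as a unit quaternion [w, x, y, z].
In Python, from plant import state, grab_frame, get_calibration, job_done, recognise, regions_of gives the robot as it stands.
- The arm moves only by the tool apply_moves, never from a script. Its argument "targets" is a list of rows, each an object with "translation": the shift along the tool's x, y, z normalised to -1 to 1, where 1 is 100 mm, a list of three; "twist": the turn about the tool's z normalised to -1 to 1, where 1 is 0.1 rad; "hand": the opening, from 0 (shut) to 1 (fully open). A call has 1 to 8 rows; each row shifts and turns the commanded pose from where the row before left it, along the tool's axes as they then stand; what a row does not reach is not made up. A row lasts 1/10 s, in which the tool goes at most 50 mm and 8.59 degrees, less where a joint would pass 70% of its speed; a pose out of reach is approached as far as the arm can. A call with a number of a shift or a turn outside -1 to 1 is refused whole. A call with a gripper value outside its range is refused whole. The fingers move at their own pace and stop on an object; the grip force is fixed at half the most. Time passes only in rows, so rows that do not move let the fingers close. It gives the time, the measured TCP pose, the force, the opening and the grip force at its end, in the units of the state.
- state(): the state, without advancing time (a new reading comes with each control period).
- grab_frame(name): name is "scene" or "top"; returns the picture (400x640x3 uint8, red, green, blue); there is no depth.
- get_calibration(name): a dict with "camera_matrix" (3x3 intrinsics, pixels), "pose" (4x4, takes a point from camera to world coordinates). Camera axes: x right, y up, looking along -z (the intrinsics and any distortion apply to the point x, -y, -z); pixel columns grow to the right and rows downward; lengths in m; the calibration is good to about 2 mm. A picture is of the moment at which its call begins. get_calibration takes no time and is no camera call.
- job_done(): hands the job in; it is judged then, once.
Trained networks look in the newest picture that a camera, given by its name, has taken for a name from the list of things; names that differ only in an ending like _2 or _b are one class to them, and where a whole thing is asked for, a point or a joint stands for the part that bears it (a point fixed in the world has none). Each returns a list of dicts, best first, with "score" (0 to 1); they miss things now and then, are a little off and sometimes report something else, mostly with a low value. They report only what shows in the picture. A call takes as long as a camera call. They do not tell look-alikes from the thing itself.
- recognise(camera, query): "point" ([x, y, z] in m, in world coordinates, good to about 4 mm: the middle of the surface that is visible of it).
- regions_of(camera, query): "pixels" (400x640 bool, what is visible of it).
The state is a dict: "time": time; "joint_pos": joint angles; "joint_vel": joint speeds; "joint_efforts": joint torques, N m; "tool_pos": TCP position; "tool_rot": TCP orientation; "contact_force": force on the tool from outside, world axes, zero at the start; "ft_torque": the same for the moment, N m; "gripper_width": opening from 0.0 (shut) to 1.0 (fully open); "grasp_force": force on a finger pad.
Only numpy, scipy, OpenCV 4.12 (cv2) and the standard library are available. Lean on these libraries where they do the work, as an engineer would, in place of code of your own. Each camera call takes 0.05 s, during which the arm holds its last target. There are 200 camera calls.

## Working session

There is one attempt and no reset: what is moved stays moved. The work goes in short steps, Python scripts to look and compute and a tool call to move; the robot and the scene stay as the last step left them, time stands still between calls to the robot, and variables do not carry over. Pictures are saved under pics/ and viewed, at most 10 in all, crops included, and the job is handed in when it is done.

Besides the shell and the picture viewer there is one more tool, called as name(argument=value, ...) on one line, values as JSON. apply_moves: Moves the arm, as the interface text tells. Its arguments: {"type":"object","properties":{"targets":{"type":"array"}},"required":["targets"]}

```bash
mkdir -p pics; python3 - <<'E'
from plant import *
import cv2
for c in("scene","top"):
    f=grab_frame(c);cv2.imwrite(f"pics/{c}0.png",f[:,:,::-1])
    for q in("stand","bar","saddle","saddle_knob","tape_measure","staple_box"):
        print(c,q,[(round(d["score"],2),d["point"].round(3).tolist() if hasattr(d["point"],"round") else d["point"]) for d in recognise(c,q)][:4])
    k=get_calibration(c);print(k["camera_matrix"],k["pose"])
s=state();print(s["time"],s["tool_pos"],s["tool_rot"],s["gripper_width"])
E
```

```text
scene stand [(0.57, [0.4693, 0.241, 0.0696])]
scene bar [(0.91, [0.4616, 0.1908, 0.225])]
scene saddle [(0.74, [0.4705, 0.2446, 0.0698]), (0.64, [0.2205, -0.2843, 0.0249]), (0.62, [0.3385, -0.3568, 0.0151])]
scene saddle_knob [(0.55, [0.4299, -0.4562, 0.03]), (0.54, [0.338, -0.3601, 0.0171]), (0.52, [0.2188, -0.2844, 0.0238])]
scene tape_measure [(0.64, [0.3137, 0.2937, 0.0415])]
scene staple_box [(0.88, [0.4323, -0.4582, 0.032])]
[[368.24369593   0.         310.85757816]
 [  0.         368.24369593 199.12198371]
 [  0.           0.           1.        ]] [[ 0.86012318  0.34704562 -0.3738281  -0.07095252]
 [-0.51006662  0.59162666 -0.62434761 -0.7889447 ]
 [ 0.00448956  0.72769309  0.68588819  0.97547216]
 [ 0.          0.          0.          1.        ]]
top stand [(0.85, [0.4568, 0.2259, 0.0086])]
top bar [(0.7, [0.4697, 0.2145, 0.2317])]
top saddle []
top saddle_knob [(0.38, [0.3396, -0.3474, 0.018])]
top tape_measure [(0.73, [0.318, 0.3032, 0.059])]
top staple_box [(0.68, [0.4392, -0.4486, 0.0298])]
[[434.38520371   0.         323.33171054]
 [  0.         434.38520371 202.28268744]
 [  0.           0.           1.        ]] [[-0.01193042  0.99269115 -0.12009137  0.21257953]
 [-0.99976861 -0.00969226  0.01920404 -0.0481383 ]
 [ 0.01789973  0.1202927   0.99257708  1.57917763]
 [ 0.          0.          0.          1.        ]]
0.7 [0.16779082 0.60204296 0.25332683] [7.42926365e-06 1.35485398e-01 9.90779343e-01 3.19939340e-05] 1.0042501011352036
```

View pics/scene0.png

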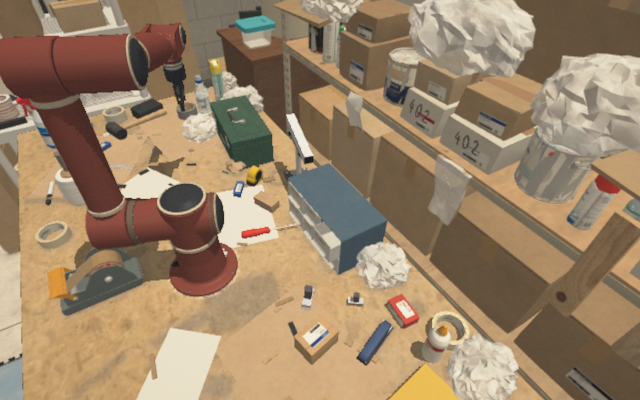

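View pics/top0.png

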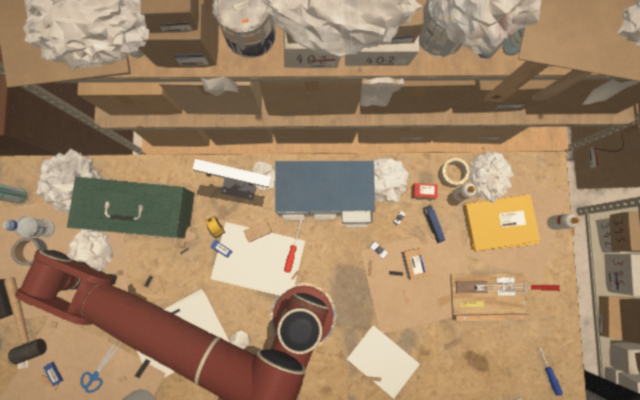

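```bash
python3 - <<'E'
import cv2,numpy as np
s=cv2.imread("pics/scene0.png");t=cv2.imread("pics/top0.png")
c=lambda im,x,y,w,h,k:cv2.resize(im[y:y+h,x:x+w],(w*k,h*k),interpolation=cv2.INTER_CUBIC)
a=np.vstack([np.hstack([c(s,290,280,80,50,5),c(t,360,205,80,50,5)]),np.hstack([c(s,265,105,80,70,5),c(t,185,145,100,70,4)[:, :400] if 0 else cv2.resize(t[145:215,185:285],(400,350))])])
a=cv2.imwrite("pics/crop1.png",a)
E
```

```text
(no output)
```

View pics/crop1.png

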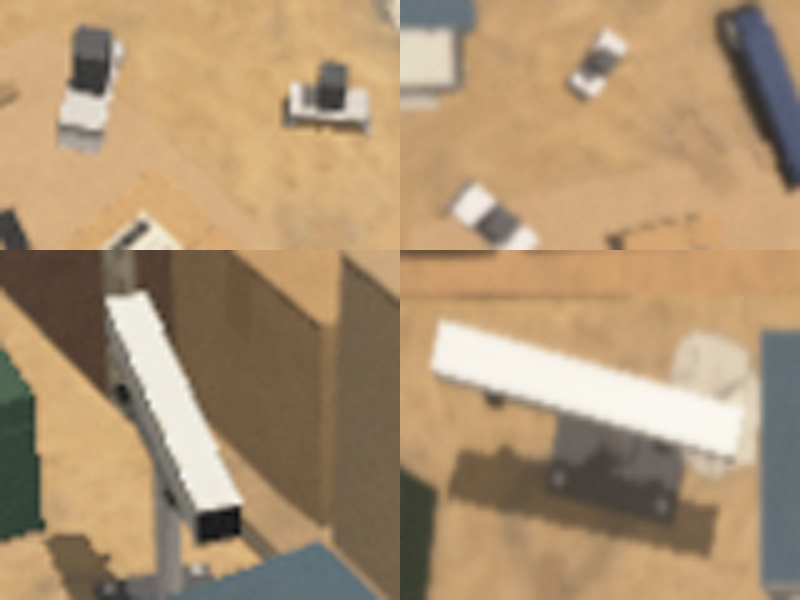

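```bash
cat > h.py <<'E'
from plant import *
import cv2,numpy as np
from scipy.optimize import minimize
K={c:get_calibration(c) for c in("scene","top")}
def proj(c,P):
    T=np.linalg.inv(K[c]["pose"]);p=np.atleast_2d(P)@T[:3,:3].T+T[:3,3];p=p*[1,-1,-1]
    q=p@K[c]["camera_matrix"].T;return q[:,:2]/q[:,2:]
def tri(pix):
    A=[];b=[]
    for c,uv in pix.items():
        M=K[c]["pose"];d=np.linalg.inv(K[c]["camera_matrix"])@[*uv,1];d=M[:3,:3]@(d*[1,-1,-1]);d/=np.linalg.norm(d)
        N=np.eye(3)-np.outer(d,d);A.append(N);b.append(N@M[:3,3])
    return np.linalg.lstsq(np.vstack(A),np.hstack(b),rcond=None)[0]
def box(x0,x1,y0,y1,z0,z1):return np.array([[x,y,z] for x in(x0,x1) for y in(y0,y1) for z in(z0,z1)],float)
def sil(c,boxes,S=8):
    # antialiased union silhouette
    m=np.zeros((400,640),np.uint8)
    big=None
    allp=np.vstack([proj(c,b) for b in boxes]);lo=np.floor(allp.min(0)).astype(int)-3;hi=np.ceil(allp.max(0)).astype(int)+3
    big=np.zeros(((hi[1]-lo[1])*S,(hi[0]-lo[0])*S),np.uint8)
    for b in boxes:
        h=cv2.convexHull(((proj(c,b)+.5-lo)*S).astype(np.float32));cv2.fillConvexPoly(big,h.round().astype(np.int32),255)
    sm=cv2.resize(big,(hi[0]-lo[0],hi[1]-lo[1]),interpolation=cv2.INTER_AREA)/255.
    out=np.zeros((400,640));out[lo[1]:hi[1],lo[0]:hi[0]]=sm;return out
def mask(c,q,near=None):
    r=regions_of(c,q)
    if near is None:return np.asarray(r[0]["pixels"]) if r else None
    for d in r:
        m=np.asarray(d["pixels"]);ys,xs=np.nonzero(m)
        if np.hypot(xs.mean()-near[0],ys.mean()-near[1])<12:return m
def Rz(a):c,s=np.cos(a),np.sin(a);return np.array([[c,-s,0],[s,c,0],[0,0,1]])
def Rx(a):c,s=np.cos(a),np.sin(a);return np.array([[1,0,0],[0,c,-s],[0,s,c]])
BAR=box(-.016,.016,-.12,.12,-.032,.004)
def barbox(x,y,yaw,s,tilt):
    # s: bar origin along bar y from edge; tilt>0: +y end up. pivot 10mm below edge
    P=(BAR+[0,s,.010])@Rx(tilt).T@Rz(yaw).T;return [P+[x,y,.220]]
SAD=[box(-.0225,.0225,-.01,.01,0,.018),box(-.008,.008,-.008,.008,.018,.048)]
def sadbox(x,y,yaw):return [b@Rz(yaw).T+[x,y,0] for b in SAD]
def fit(f,ms,p0,step):
    def cost(p):return sum(((sil(c,f(p))-m)**2).sum()/m.sum() for c,m in ms.items())
    sx=np.vstack([p0]+[np.array(p0)+np.eye(len(p0))[i]*step[i] for i in range(len(p0))])
    r=minimize(cost,p0,method="Nelder-Mead",options=dict(initial_simplex=sx,maxiter=300,xatol=1e-4,fatol=1e-4));return r.x,r.fun
E
python3 - <<'E'
from h import *
mb={};ms={}
for c,n in(("scene",(355,299)),("top",(400,217))):
    mb[c]=mask(c,"bar")
    for q in("saddle","saddle_knob"):
        m=mask(c,q,n)
        if m is not None:ms[c]=m;break
    print(c,mb[c] is not None and mb[c].sum(),c in ms and ms[c].sum())
np.savez("m0.npz",**{"b"+k:v for k,v in mb.items()},**{"s"+k:v for k,v in ms.items()})
mb={k:v for k,v in mb.items() if v is not None}
for t in(.125,-.125):
    x,c=fit(lambda p:barbox(p[0],p[1],p[2],0,t),mb,[.465,.21,-.2],[.02,.02,.1]);print("bar ctr,tilt",t,x.round(4),round(c,4))
x,c=fit(lambda p:barbox(p[0],p[1],p[2],0,p[3]),mb,[.465,.21,-.2,0],[.02,.02,.1,.1]);print("free",x.round(4),round(c,4))
for a in(-.5,.5,1.2):
    if ms:x,c=fit(lambda p:sadbox(*p),ms,[.338,-.357,a],[.01,.01,.4]);print("saddle",x.round(4),round(c,4))
print("cab",tri({"scene":(318,164),"top":(275,162)}),tri({"scene":(288,178),"top":(277,213)}))
E
```

```text
scene 562 126
top 479 94
bar ctr,tilt 0.125 [ 0.4556  0.2409 -0.5115] 2.5402
bar ctr,tilt -0.125 [ 0.4601  0.2495 -0.5201] 2.3149
free [ 0.466   0.2042 -0.238   0.0833] 2.8557
saddle [ 0.3421 -0.3533 -0.5688] 0.4592
saddle [ 0.3424 -0.3532 -0.5586] 0.4629
saddle [ 0.3421 -0.3527  2.5588] 0.4635
cab [0.50391145 0.09000166 0.16392117] [0.35199452 0.07465392 0.16972915]
```

```bash
cat >> h.py <<'E'
TOP=box(-.016,.016,-.12,.12,.004,.004)
def topface(x,y,yaw,s,tilt):return [(TOP+[0,s,.010])@Rx(tilt).T@Rz(yaw).T+[x,y,.220]]
def white(c,im,reg,thr=185):
    x,y,w,h=reg;g=im.min(2);m=np.zeros(g.shape,bool);m[y:y+h,x:x+w]=g[y:y+h,x:x+w]>thr
    n,l,st,_=cv2.connectedComponentsWithStats(m.astype(np.uint8));k=1+st[1:,4].argmax();return l==k
REG={"scene":(270,105,55,65),"top":(185,150,90,45)}
E
python3 - <<'E'
from h import *
z=np.load("m0.npz");im={c:cv2.imread(f"pics/{c}0.png") for c in K}
mb={c:white(c,im[c],REG[c]) for c in K}
for c in mb:
    ys,xs=np.nonzero(mb[c]);print(c,mb[c].sum(),xs.min(),xs.max(),ys.min(),ys.max())
for t in(.125,-.125):
    x,c=fit(lambda p:topface(p[0],p[1],p[2],0,t),mb,[.465,.21,-.2],[.02,.02,.1]);print("bar ctr,tilt",t,x.round(4),round(c,4))
x,c=fit(lambda p:topface(p[0],p[1],p[2],0,p[3]),mb,[.465,.21,-.2,0],[.02,.02,.1,.1]);print("free",x.round(4),round(c,4))
for c in K:
  x,cc=fit(lambda p:topface(p[0],p[1],p[2],0,.125),{c:mb[c]},[.465,.21,-.2],[.02,.02,.1]);print(c,x.round(4),round(cc,4))
for c in K:
  x,cc=fit(lambda p:sadbox(*p),{c:z["s"+c]},[.34,-.353,-.6],[.01,.01,.4]);print("sad",c,x.round(4),round(cc,4))
E
```

```text
scene 367 287 312 114 156
top 829 193 273 160 186
bar ctr,tilt 0.125 [ 0.4717  0.2096 -0.22  ] 0.1235
bar ctr,tilt -0.125 [ 0.4724  0.2107 -0.2646] 0.523
free [ 0.4714  0.2085 -0.2239  0.1095] 0.123
scene [ 0.4707  0.2077 -0.2216] 0.0447
top [ 0.4728  0.2118 -0.2134] 0.0541
sad scene [ 0.3446 -0.3511 -0.6932] 0.3544
sad top [ 0.3423 -0.3537 -0.5529] 0.0828
```

```bash
python3 - <<'E'
from h import *
grab_frame("top");grab_frame("scene")
im={c:cv2.imread(f"pics/{c}0.png") for c in K}
st=mask("top","stand");ss=mask("scene","stand");np.savez("st.npz",top=st,scene=ss if ss is not None else 0)
print(st.sum(), None if ss is None else ss.sum())
occ=cv2.dilate((sil("top",barbox(.4717,.2096,-.22,0,.125))>.01).astype(np.uint8),np.ones((3,3)))>0
for H in(.008,.012):
  B=[box(-.05,.05,-.06,.06,0,H)]
  def cost(p):
    s=sil("top",[b@Rz(p[2]).T+[p[0],p[1],0] for b in B]);return (((s-st)**2)[~occ]).sum()
  from scipy.optimize import minimize
  for p0 in([.455,.21],[.47,.22]):
    r=minimize(lambda p:cost([p[0],p[1],-.22]),p0,method="Nelder-Mead",options=dict(initial_simplex=[p0,[p0[0]+.02,p0[1]],[p0[0],p0[1]+.02]]))
    print(H,r.x.round(4),round(r.fun,1))
vis=im["top"].copy();vis[st]=(0,255,0)
g=cv2.resize(np.hstack([im["top"][145:215,185:285],vis[145:215,185:285]]),(800,280),interpolation=cv2.INTER_CUBIC)
def drw(off,P):
    q=cv2.convexHull(((proj("top",P)-[185,145]+.5)*4+[off,0]).astype(np.float32)).round().astype(int);cv2.polylines(g,[q],True,(0,0,255),1)
x,y=r.x
drw(0,(box(-.05,.05,-.06,.06,0,.01)@Rz(-.22).T+[x,y,0]));drw(0,(box(-.008,.008,-.082,.082,.169,.179)@Rz(-.22).T+[x,y,0]));drw(0,barbox(.4717,.2096,-.22,0,.125)[0])
cv2.imwrite("pics/st.png",g)
E
```

```text
478 252
0.008 [0.4808 0.2253] 11.9
0.008 [0.4807 0.2249] 11.8
0.012 [0.4802 0.2244] 14.0
0.012 [0.4802 0.2244] 14.0
```

View pics/st.png

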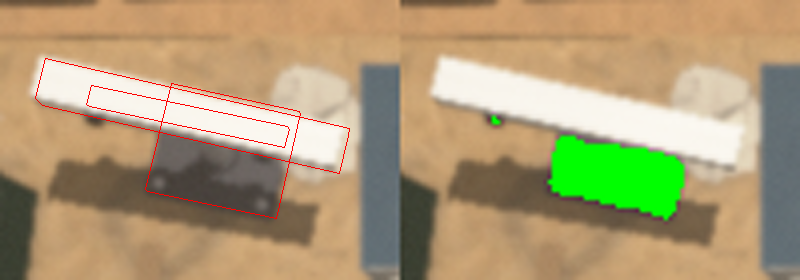

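apply_moves(targets=[{"translation": [0, 0, -0.35], "twist": -0.5, "hand": 0}, {"translation": [-0.2, -0.25, -0.35], "twist": 0, "hand": 0}, {"translation": [-0.24, -0.29, 0], "twist": 0, "hand": 0}, {"translation": [-0.24, -0.29, 0], "twist": 0, "hand": 0}, {"translation": [-0.24, -0.29, 0], "twist": 0, "hand": 0}, {"translation": [-0.24, -0.29, 0], "twist": 0, "hand": 0}, {"translation": [-0.24, -0.29, 0], "twist": 0, "hand": 0}, {"translation": [-0.24, -0.29, 0], "twist": 0, "hand": 0}])

```text
time: 1.9
tool_pos: [0.2844, 0.3705, 0.3235]
tool_rot: [0.0, 0.11, 0.994, 0.0]
contact_force: [0.7, -0.1, 0.1]
gripper_width: -0.002
grasp_force: 0.0
```

apply_moves(targets=[{"translation": [-0.24, -0.3, 0], "twist": 0, "hand": 0}, {"translation": [-0.24, -0.3, 0], "twist": 0, "hand": 0}, {"translation": [-0.24, -0.3, 0], "twist": 0, "hand": 0}, {"translation": [-0.24, -0.3, 0], "twist": 0, "hand": 0}, {"translation": [-0.24, -0.3, 0], "twist": 0, "hand": 0}, {"translation": [-0.24, -0.3, 0], "twist": 0, "hand": 0}, {"translation": [-0.24, -0.3, 0], "twist": 0, "hand": 0}, {"translation": [0, 0, 0], "twist": 0, "hand": 0}])

```text
time: 2.7
tool_pos: [0.4029, 0.1268, 0.3233]
tool_rot: [0.0, 0.114, 0.993, -0.001]
contact_force: [-0.3, 0.9, -0.8]
gripper_width: 0.002
grasp_force: 0.0
```

apply_moves(targets=[{"translation": [-0.25, -0.27, 0], "twist": 0, "hand": 0}, {"translation": [-0.24, -0.28, 0], "twist": 0, "hand": 0}, {"translation": [0, 0, 0], "twist": 0, "hand": 0}, {"translation": [0, 0, 0.4], "twist": 0, "hand": 0}, {"translation": [0, 0, 0.4], "twist": 0, "hand": 0}, {"translation": [0, 0, 0.21], "twist": 0, "hand": 0}, {"translation": [0, 0, 0], "twist": 0, "hand": 0}])

```text
time: 3.4
tool_pos: [0.4347, 0.0667, 0.2182]
tool_rot: [-0.004, 0.11, 0.994, -0.0]
contact_force: [-0.4, -0.9, 0.1]
gripper_width: 0.003
grasp_force: 0.0
```

```bash
python3 - <<'E'
from h import *
f={c:grab_frame(c)[:,:,::-1] for c in K};s=state();print(s["tool_pos"],s["contact_force"],s["time"])
a=np.hstack([cv2.resize(f["scene"][105:185,265:345],(400,400),interpolation=2),cv2.resize(f["top"][135:215,195:275],(400,400),interpolation=2)])
cv2.imwrite("pics/push0.png",a)
for o in([.4805,.2248],[.4755,.2248],[.4765,.2250]):
  print([proj("scene",[*o,z]).round(1).tolist() for z in(.01,.05,.1)])
E
```

```text
[0.43734286 0.06638983 0.22299041] [ 0.66604036 -0.04030848  0.45566372] 3.5
[[[299.3, 177.4]], [[299.1, 169.7]], [[298.9, 159.7]]]
[[[298.2, 177.8]], [[298.0, 170.1]], [[297.8, 160.1]]]
[[[298.4, 177.7]], [[298.2, 170.0]], [[298.0, 160.0]]]
```

View pics/push0.png

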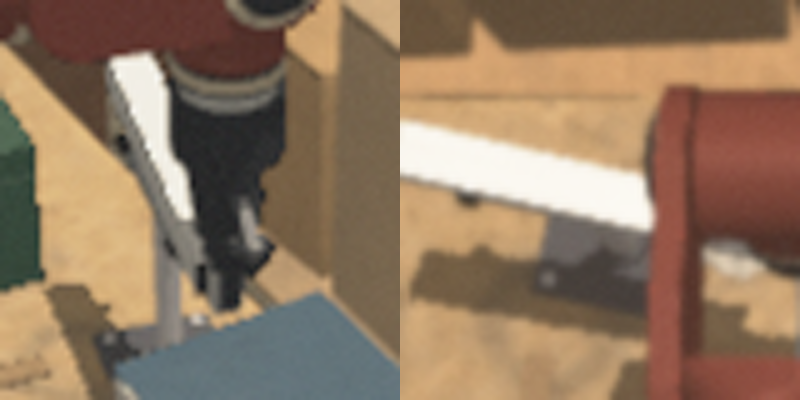

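apply_moves(targets=[{"translation": [0, 0.08, 0], "twist": 0, "hand": 0}, {"translation": [0, 0.05, 0], "twist": 0, "hand": 0}, {"translation": [0, 0.05, 0], "twist": 0, "hand": 0}, {"translation": [0, 0.05, 0], "twist": 0, "hand": 0}, {"translation": [0, 0.05, 0], "twist": 0, "hand": 0}, {"translation": [0, 0.05, 0], "twist": 0, "hand": 0}, {"translation": [0, 0.02, 0], "twist": 0, "hand": 0}, {"translation": [0, 0, 0], "twist": 0, "hand": 0}])

```text
time: 4.3
tool_pos: [0.446, 0.0992, 0.2241]
tool_rot: [0.001, 0.111, 0.994, -0.001]
contact_force: [-0.9, -4.7, 2.7]
gripper_width: -0.0
grasp_force: 2.5
```

```bash
cat >> h.py <<'E'
X0=np.array([.4717,.2096]);YAW=-.22;U=np.array([np.sin(-YAW),np.cos(YAW)])
EDGE=X0+.0167*U
def barfit(f,s0=.02,regs={"scene":(275,100,40,38),"top":(175,145,55,40)}):
    ms={};
    for c,(x,y,w,h) in regs.items():
        g=f[c].min(2)[y:y+h,x:x+w].astype(float);ms[c]=np.clip((g-150)/70,0,1)
    def cost(p):
        e=0
        for c,(x,y,w,h) in regs.items():
            m=sil(c,topface(*EDGE,YAW,p[0],p[1]))[y:y+h,x:x+w];e+=((m-(ms[c]>.5))**2).sum()
        return e
    best=None
    for t in(.12,0,-.1):
        p0=np.array([s0,t]);r=minimize(cost,p0,method="Nelder-Mead",options=dict(initial_simplex=[p0,p0+[.01,0],p0+[0,.05]],xatol=1e-4,fatol=1e-3))
        if best is None or r.fun<best.fun:best=r
    return best.x.round(4),round(best.fun,1)
E
python3 - <<'E'
from h import *
im={c:cv2.imread(f"pics/{c}0.png") for c in K};print("ref",barfit(im,-.017))
f={c:grab_frame(c)[:,:,::-1] for c in K};s=state();print(s["tool_pos"],s["contact_force"],s["time"],(s["tool_pos"][:2]-X0)@U)
print(barfit(f,0.0))
cv2.imwrite("pics/p1.png",np.hstack([cv2.resize(f["scene"][95:175,265:345],(400,400),interpolation=2),cv2.resize(f["top"][135:215,175:255],(400,400),interpolation=2)]))
E
```

```text
ref (array([-0.0138,  0.1216]), np.float64(22.2))
[0.44585202 0.09920647 0.22377477] [-0.82328695 -6.29932218  3.98825875] 4.4 -0.11337355795368778
(array([0.0025, 0.1829]), np.float64(94.8))
```

View pics/p1.png

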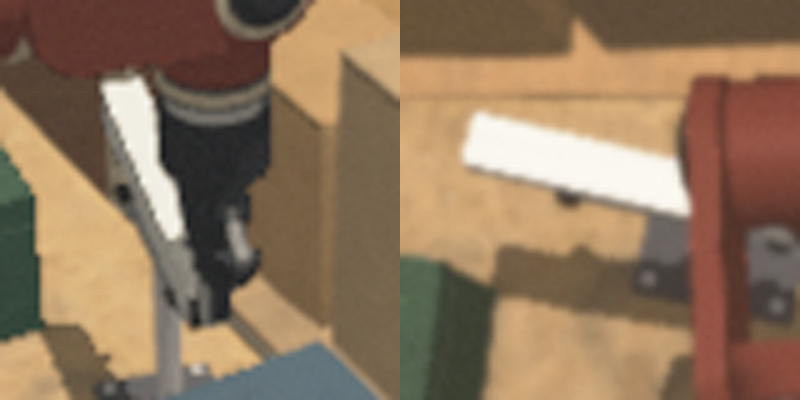

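apply_moves(targets=[{"translation": [0, -0.15, 0], "twist": 0, "hand": 0}, {"translation": [0, -0.4, -0.1], "twist": 0, "hand": 0}, {"translation": [0, -0.45, -0.1], "twist": 0, "hand": 0}, {"translation": [0, -0.3, 0], "twist": 0, "hand": 0}, {"translation": [0, 0, 0], "twist": 0, "hand": 0}, {"translation": [0, 0, 0], "twist": 0, "hand": 0}])

```text
time: 5.0
tool_pos: [0.4165, -0.027, 0.2422]
tool_rot: [0.0, 0.111, 0.994, 0.001]
contact_force: [0.0, 0.4, -0.2]
gripper_width: 0.0
grasp_force: 0.0
```

```bash
python3 - <<'E'
from h import *
f={c:grab_frame(c)[:,:,::-1] for c in K};s=state();print(s["tool_pos"],s["contact_force"],s["time"],(s["tool_pos"][:2]-X0)@U)
print(barfit(f,0.0))
R={"scene":(270,95,55,70),"top":(175,145,100,45)}
print(barfit(f,0.0,R))
cv2.imwrite("pics/p2.png",np.hstack([cv2.resize(f["scene"][95:175,265:345],(400,400),interpolation=2),cv2.resize(f["top"][135:215,175:255],(400,400),interpolation=2)]))
E
```

```text
[ 0.41657958 -0.02626277  0.24204384] [-0.6257175   1.00258718 -0.58060617] 5.1 -0.24220678000306314
(array([0.0025, 0.0888]), np.float64(146.6))
(array([-0.0072,  0.0993]), np.float64(303.5))
```

View pics/p2.png

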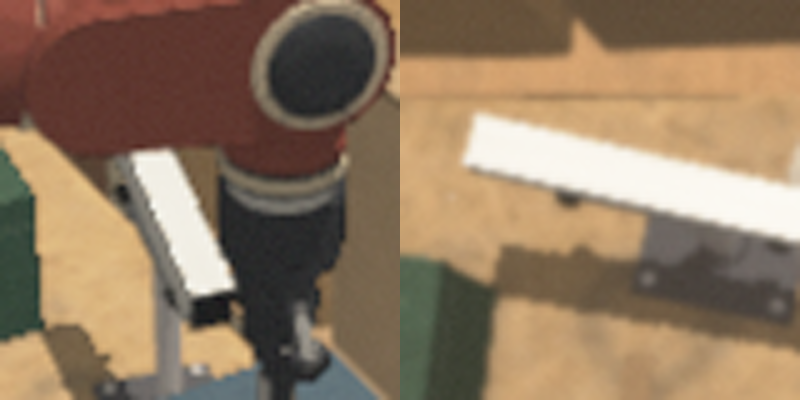

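```bash
cat >> h.py <<'E'
def bf(f,s0,regs):
    ms={c:f[c][y:y+h,x:x+w].min(2)>185 for c,(x,y,w,h) in regs.items()}
    def cost(p):
        return sum(((sil(c,topface(*EDGE,YAW,p[0],p[1]))[y:y+h,x:x+w]-ms[c])**2).sum() for c,(x,y,w,h) in regs.items())
    best=None
    for t in(.12,.05,0,-.1):
        p0=np.array([s0,t]);r=minimize(cost,p0,method="Nelder-Mead",options=dict(initial_simplex=[p0,p0+[.01,0],p0+[0,.05]],xatol=1e-4,fatol=1e-3))
        if best is None or r.fun<best.fun:best=r
    return best.x.round(4),round(best.fun,1)
R1={"scene":(275,130,38,40),"top":(175,145,92,45)}
E
python3 - <<'E'
from h import *
im={c:cv2.imread(f"pics/{c}0.png") for c in K}
print("ref",bf(im,-.017,R1),bf(im,-.017,{"scene":R1["scene"]}),bf(im,-.017,{"top":R1["top"]}))
f={c:grab_frame(c)[:,:,::-1] for c in K}
for r in(R1,{"scene":R1["scene"]},{"top":R1["top"]}):print(bf(f,0,r))
E
```

```text
ref (array([-0.0128,  0.1308]), np.float64(39.3)) (array([-0.0156,  0.1325]), np.float64(10.5)) (array([-0.0131,  0.0897]), np.float64(27.7))
(array([0.0009, 0.1317]), np.float64(96.2))
(array([-0.0011,  0.1218]), np.float64(7.1))
(array([0.0016, 0.1195]), np.float64(87.9))
```

apply_moves(targets=[{"translation": [0, 0.4, 0.1], "twist": 0, "hand": 0}, {"translation": [0, 0.4, 0.1], "twist": 0, "hand": 0}, {"translation": [0, 0.34, 0], "twist": 0, "hand": 0}, {"translation": [0, 0.1, 0], "twist": 0, "hand": 0}, {"translation": [0, 0.05, 0], "twist": 0, "hand": 0}, {"translation": [0, 0.05, 0], "twist": 0, "hand": 0}, {"translation": [0, 0.04, 0], "twist": 0, "hand": 0}, {"translation": [0, 0, 0], "twist": 0, "hand": 0}])

```text
time: 6.0
tool_pos: [0.4471, 0.1072, 0.2227]
tool_rot: [0.0, 0.111, 0.994, 0.0]
contact_force: [-0.4, -1.6, 0.5]
gripper_width: -0.0
grasp_force: 0.9
```

```bash
python3 - <<'E'
from h import *
s=state();print(s["tool_pos"],s["contact_force"],s["time"],(s["tool_pos"][:2]-X0)@U)
E
```

```text
[0.447108   0.10716963 0.22269207] [-0.39182896 -1.59666359  0.51955436] 6.0 -0.10532823589682358
```

apply_moves(targets=[{"translation": [0, -0.15, 0], "twist": 0, "hand": 0}, {"translation": [0, -0.4, -0.1], "twist": 0, "hand": 0}, {"translation": [0, -0.45, -0.1], "twist": 0, "hand": 0}, {"translation": [0, -0.3, 0], "twist": 0, "hand": 0}, {"translation": [0, 0, 0], "twist": 0, "hand": 0}, {"translation": [0, 0, 0], "twist": 0, "hand": 0}])

```text
time: 6.6
tool_pos: [0.4183, -0.0198, 0.2425]
tool_rot: [0.001, 0.112, 0.994, 0.001]
contact_force: [0.5, 0.3, -0.0]
gripper_width: -0.003
grasp_force: 0.0
```

```bash
cat > look.py <<'E'
from h import *
f={c:grab_frame(c)[:,:,::-1] for c in K};s=state();print(s["tool_pos"],s["time"],(s["tool_pos"][:2]-X0)@U)
for r in(R1,{"scene":R1["scene"]},{"top":R1["top"]}):print(bf(f,.01,r))
cv2.imwrite("pics/last.png",np.hstack([cv2.resize(f["scene"][95:175,265:345],(400,400),interpolation=2),cv2.resize(f["top"][135:215,175:255],(400,400),interpolation=2)]))
E
python3 look.py
```

```text
[ 0.41830396 -0.01882863  0.24221578] 6.7 -0.23457551650446243
(array([0.0103, 0.0959]), np.float64(139.0))
(array([0.0043, 0.0617]), np.float64(10.5))
(array([0.0112, 0.0863]), np.float64(126.0))
```

View pics/last.png

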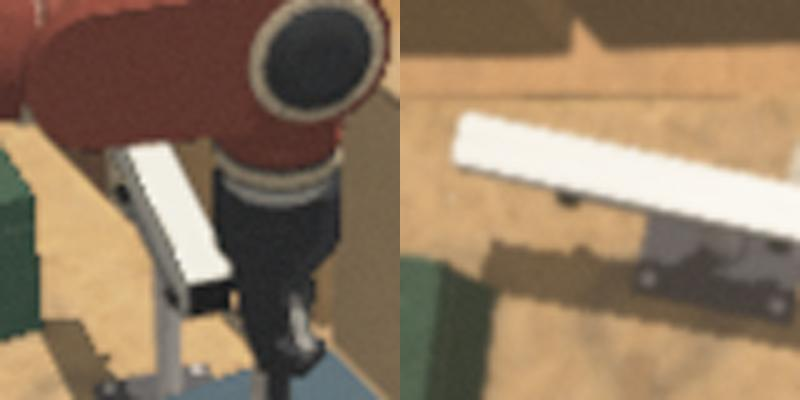

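```bash
cat > tilt.py <<'E'
from h import *
import sys
from scipy.optimize import minimize_scalar
def tilt(f,s,c,reg):
    x,y,w,h=reg;m=f[c][y:y+h,x:x+w].min(2)>185
    r=[((sil(c,topface(*EDGE,YAW,s,t))[y:y+h,x:x+w]-m)**2).sum() for t in np.arange(-.15,.16,.01)]
    k=int(np.argmin(r));q=np.polyfit([-1,0,1],r[k-1:k+2],2) if 0<k<len(r)-1 else [1,0,0]
    return round(-.15+.01*(k-q[1]/2/q[0]),4),round(r[k],1)
if __name__=="__main__":
    f={c:grab_frame(c)[:,:,::-1] for c in K}
    np.savez("f.npz",**f)
    for s in map(float,sys.argv[1:]):print(s,tilt(f,s,"scene",R1["scene"]),tilt(f,s,"top",(175,145,40,45)))
E
python3 tilt.py .004 .007 .009
```

```text
0.004 (np.float64(0.056), np.float64(10.7)) (0.15, np.float64(28.2))
0.007 (np.float64(0.0704), np.float64(10.6)) (0.15, np.float64(18.2))
0.009 (np.float64(0.0908), np.float64(11.0)) (0.15, np.float64(14.1))
```

apply_moves(targets=[{"translation": [0, 0.4, 0.1], "twist": 0, "hand": 0}, {"translation": [0, 0.4, 0.1], "twist": 0, "hand": 0}, {"translation": [0, 0.34, 0], "twist": 0, "hand": 0}, {"translation": [0, 0.08, 0], "twist": 0, "hand": 0}, {"translation": [0, 0.05, 0], "twist": 0, "hand": 0}, {"translation": [0, 0.04, 0], "twist": 0, "hand": 0}, {"translation": [0, 0.03, 0], "twist": 0, "hand": 0}, {"translation": [0, 0, 0], "twist": 0, "hand": 0}])

```text
time: 7.6
tool_pos: [0.4478, 0.1109, 0.2224]
tool_rot: [0.0, 0.111, 0.994, -0.0]
contact_force: [-1.4, -1.5, 0.3]
gripper_width: -0.001
grasp_force: 0.9
```

```bash
python3 - <<'E'
from h import *
s=state();print(s["tool_pos"],s["contact_force"],s["time"],(s["tool_pos"][:2]-X0)@U)
E
```

```text
[0.44775507 0.1108875  0.22238763] [-1.41759026 -1.53622112  0.31480296] 7.6 -0.1015587668671679
```

apply_moves(targets=[{"translation": [0, -0.15, 0], "twist": 0, "hand": 0}, {"translation": [0, -0.4, -0.1], "twist": 0, "hand": 0}, {"translation": [0, -0.45, -0.1], "twist": 0, "hand": 0}, {"translation": [0, -0.3, 0], "twist": 0, "hand": 0}, {"translation": [0, 0, 0], "twist": 0, "hand": 0}, {"translation": [0, 0, 0], "twist": 0, "hand": 0}])

```text
time: 8.2
tool_pos: [0.4191, -0.016, 0.2425]
tool_rot: [0.001, 0.112, 0.994, 0.0]
contact_force: [0.8, -0.5, -0.2]
gripper_width: -0.001
grasp_force: 0.0
```

```bash
python3 look.py; python3 tilt.py .009 .011 .013
```

```text
[ 0.41917056 -0.015014    0.24222061] 8.3 -0.23066371009877423
(array([0.0156, 0.033 ]), np.float64(155.3))
(array([ 0.0061, -0.0138]), np.float64(13.3))
(array([0.0157, 0.0258]), np.float64(138.0))
0.009 (np.float64(0.0004), np.float64(14.0)) (np.float64(0.1417), np.float64(17.6))
0.011 (np.float64(0.0184), np.float64(15.1)) (0.15, np.float64(11.2))
0.013 (np.float64(0.022), np.float64(16.3)) (np.float64(0.1312), np.float64(9.5))
```

View pics/last.png

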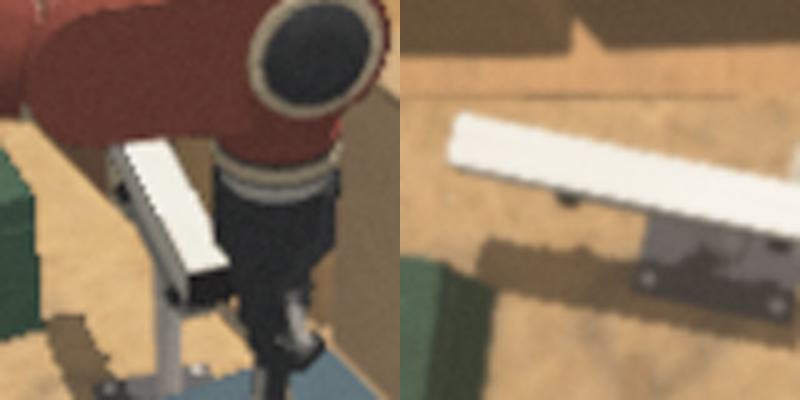

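apply_moves(targets=[{"translation": [0, -0.4, -0.25], "twist": 0, "hand": 0.6}, {"translation": [0, -0.42, -0.1], "twist": 0, "hand": 0.6}, {"translation": [0, -0.44, 0], "twist": 0, "hand": 0.6}, {"translation": [0, -0.44, 0], "twist": 0, "hand": 0.6}, {"translation": [0, -0.44, 0], "twist": 0, "hand": 0.6}, {"translation": [0, -0.44, 0], "twist": 0, "hand": 0.6}, {"translation": [0, -0.44, 0], "twist": 0, "hand": 0.6}, {"translation": [0, -0.44, 0], "twist": 0, "hand": 0.6}])

```text
time: 9.2
tool_pos: [0.3431, -0.3541, 0.2771]
tool_rot: [0.0, 0.11, 0.994, 0.0]
contact_force: [-0.1, 0.6, 1.1]
gripper_width: 0.601
grasp_force: 0.0
```

apply_moves(targets=[{"translation": [0, 0, 0], "twist": 1, "hand": 0.6}, {"translation": [0, 0, 0], "twist": 1, "hand": 0.6}, {"translation": [0, 0, 0], "twist": 1, "hand": 0.6}, {"translation": [0, 0, 0], "twist": 0.8, "hand": 0.6}, {"translation": [0, 0, 0], "twist": 0, "hand": 0.6}])

```text
time: 9.7
tool_pos: [0.3437, -0.3523, 0.277]
tool_rot: [-0.0, 0.296, 0.955, 0.0]
contact_force: [-0.2, -0.2, -0.5]
gripper_width: 0.597
grasp_force: 0.0
```

```bash
python3 - <<'E'
from h import *
f={c:grab_frame(c)[:,:,::-1] for c in K};s=state();print(s["tool_pos"],s["tool_rot"],s["time"],s["gripper_width"])
q=s["tool_rot"];print("tool y ang",np.arctan2(q[2]**2-q[1]**2,2*q[1]*q[2]))
R0=REG.copy();R0["scene"]=(270,100,55,70);R0["top"]=(180,150,95,45)
mb={c:white(c,f[c],R0[c]) for c in K}
print({c:int(m.sum()) for c,m in mb.items()})
x,c=fit(lambda p:topface(*EDGE,YAW,p[0],p[1]),mb,[.01,0],[.01,.05]);print("s,tilt",x.round(4),c)
x,c=fit(lambda p:topface(p[0],p[1],YAW,0,p[2]),mb,[.474,.22,0],[.01,.01,.05]);print("free",x.round(4),c,(x[:2]-EDGE)@U)
for k in K:
  x,c=fit(lambda p:topface(p[0],p[1],YAW,0,p[2]),{k:mb[k]},[.474,.22,0],[.01,.01,.05]);print(k,x.round(4),c,(x[:2]-EDGE)@U)
np.savez("lev.npz",**f)
E
```

```text
[ 0.34351883 -0.35245938  0.27708657] [-1.29347939e-04  2.94985369e-01  9.55501746e-01  1.65951063e-04] 9.8 0.6026829401930947
tool y ang 0.9719158996557955Traceback (most recent call last):
  File "<stdin>", line 5, in <module>
  File "h.py", line 47, in white
    n,l,st,_=cv2.connectedComponentsWithStats(m.astype(np.uint8));k=1+st[1:,4].argmax();return l==k
                                                                      ~~~~~~~~~~~~~~~^^
ValueError: attempt to get argmax of an empty sequence
```

apply_moves(targets=[{"translation": [0, 0, 0.45], "twist": 0, "hand": 0.6}, {"translation": [0, 0, 0.45], "twist": 0, "hand": 0.6}, {"translation": [0, 0, 0.45], "twist": 0, "hand": 0.6}, {"translation": [0, 0, 0.45], "twist": 0, "hand": 0.6}, {"translation": [0, 0, 0.3], "twist": 0, "hand": 0.6}, {"translation": [0, 0, 0.23], "twist": 0, "hand": 0.6}, {"translation": [0, 0, 0], "twist": 0, "hand": 0.6}])

```text
time: 10.5
tool_pos: [0.3413, -0.35, 0.0404]
tool_rot: [-0.003, 0.296, 0.955, 0.003]
contact_force: [-0.3, -1.2, 0.2]
gripper_width: 0.6
grasp_force: 0.0
```

```bash
python3 - <<'E'
from h import *
f={c:grab_frame(c)[:,:,::-1] for c in K};s=state();print(s["tool_pos"],s["contact_force"],s["time"])
for c in K:
  x,y=proj(c,s["tool_pos"])[0].astype(int);
  if c=="scene":a=f[c][y-40:y+40,x-40:x+40]
  else:b=f[c][y-40:y+40,x-40:x+40]
cv2.imwrite("pics/grasp.png",np.hstack([cv2.resize(i,(400,400),interpolation=2) for i in(a,b)]))
print(f["scene"][100:170,270:325].min(2).max(),[ (q,[np.round(d["point"],3).tolist() for d in recognise("scene",q)]) for q in("saddle","saddle_knob")])
E
```

```text
[ 0.34325699 -0.352829    0.04457845] [-0.28359138 -1.38543679  0.16434736] 10.6
236 [('saddle', [[0.216, -0.285, 0.023]]), ('saddle_knob', [[0.326, -0.348, 0.016], [0.216, -0.285, 0.023]])]
```

apply_moves(targets=[{"translation": [0, 0, 0], "twist": 0, "hand": 0}, {"translation": [0, 0, 0], "twist": 0, "hand": 0}, {"translation": [0, 0, 0], "twist": 0, "hand": 0}, {"translation": [0, 0, 0], "twist": 0, "hand": 0}, {"translation": [0, 0, 0], "twist": 0, "hand": 0}, {"translation": [0, 0, 0], "twist": 0, "hand": 0}])

```text
time: 11.3
tool_pos: [0.3435, -0.3536, 0.0455]
tool_rot: [0.001, 0.296, 0.955, -0.0]
contact_force: [-0.1, 1.0, 5.9]
gripper_width: 0.172
grasp_force: 59.4
```

apply_moves(targets=[{"translation": [0, 0, -0.2], "twist": 0, "hand": 0}, {"translation": [0, 0, -0.45], "twist": -0.8, "hand": 0}, {"translation": [0, 0, -0.48], "twist": -0.8, "hand": 0}, {"translation": [0, 0, -0.48], "twist": -0.8, "hand": 0}, {"translation": [0, 0, -0.48], "twist": -0.8, "hand": 0}, {"translation": [0, 0, -0.48], "twist": -0.6, "hand": 0}, {"translation": [0, 0, -0.48], "twist": 0, "hand": 0}, {"translation": [0, 0, -0.48], "twist": 0, "hand": 0}])

```text
time: 12.1
tool_pos: [0.3427, -0.3525, 0.3988]
tool_rot: [-0.0, 0.111, 0.994, 0.0]
contact_force: [0.5, -0.7, 0.3]
gripper_width: 0.172
grasp_force: 58.8
```

apply_moves(targets=[{"translation": [0.01, 0.41, 0], "twist": 0, "hand": 0}, {"translation": [0.01, 0.41, 0], "twist": 0, "hand": 0}, {"translation": [0.01, 0.41, 0], "twist": 0, "hand": 0}, {"translation": [0.01, 0.41, 0], "twist": 0, "hand": 0}, {"translation": [0.01, 0.41, 0], "twist": 0, "hand": 0}, {"translation": [0.02, 0.41, 0], "twist": 0, "hand": 0}, {"translation": [0.02, 0.41, 0], "twist": 0, "hand": 0}, {"translation": [0.02, 0.41, 0], "twist": 0, "hand": 0}])

```text
time: 12.9
tool_pos: [0.4042, -0.0289, 0.3969]
tool_rot: [0.0, 0.111, 0.994, -0.0]
contact_force: [0.6, 0.0, -0.8]
gripper_width: 0.176
grasp_force: 58.9
```

apply_moves(targets=[{"translation": [0.02, 0.41, 0], "twist": 0, "hand": 0}, {"translation": [0.1, 0.4, 0], "twist": 0, "hand": 0}, {"translation": [0.2, 0.38, 0], "twist": 0, "hand": 0}, {"translation": [0.2, 0.38, 0], "twist": 0, "hand": 0}, {"translation": [0.2, 0.38, 0], "twist": 0, "hand": 0}, {"translation": [0.2, 0.38, 0], "twist": 0, "hand": 0}, {"translation": [0.2, 0.38, 0], "twist": 0, "hand": 0}, {"translation": [0.2, 0.38, 0], "twist": 0, "hand": 0}])

```text
time: 13.7
tool_pos: [0.3426, 0.3015, 0.3969]
tool_rot: [0.0, 0.111, 0.994, -0.0]
contact_force: [0.6, -0.6, 0.0]
gripper_width: 0.174
grasp_force: 58.9
```

apply_moves(targets=[{"translation": [0.2, 0.38, 0], "twist": 0, "hand": 0}, {"translation": [0.2, 0.38, 0], "twist": 0, "hand": 0}, {"translation": [0.2, 0.38, 0], "twist": 0, "hand": 0}, {"translation": [0.2, 0.38, 0], "twist": 0, "hand": 0}, {"translation": [0.2, 0.38, 0], "twist": 0, "hand": 0}, {"translation": [0, 0, 0], "twist": 0, "hand": 0}])

```text
time: 14.3
tool_pos: [0.286, 0.5105, 0.3949]
tool_rot: [-0.001, 0.108, 0.994, -0.001]
contact_force: [-1.0, -0.5, -1.2]
gripper_width: 0.172
grasp_force: 59.0
```

```bash
cat > lev.py <<'E'
from h import *
f={c:grab_frame(c)[:,:,::-1] for c in K};s=state();print(s["tool_pos"],s["tool_rot"],s["time"],s["gripper_width"],s["contact_force"])
R0={"scene":(270,100,55,70),"top":(180,150,95,45)}
mb={c:white(c,f[c],R0[c]) for c in K}
print({c:int(m.sum()) for c,m in mb.items()})
x,c=fit(lambda p:topface(*EDGE,YAW,p[0],p[1]),mb,[.01,0],[.01,.05]);print("s,tilt",x.round(4),c)
for ks in(["scene","top"],["scene"],["top"]):
  x,c=fit(lambda p:topface(p[0],p[1],YAW,0,p[2]),{k:mb[k] for k in ks},[.474,.22,0],[.01,.01,.05]);print(ks,x.round(4),round(c,3),((x[:2]-EDGE)@U).round(4))
np.savez("lev.npz",**f)
E
python3 lev.py
```

```text
[0.28743132 0.50763892 0.3960899 ] [-3.96768320e-04  1.09929993e-01  9.93938600e-01 -1.13928478e-03] 14.4 0.1728799414360055 [ 0.3830921  -0.25335722 -1.32486124]
{'scene': 310, 'top': 771}
s,tilt [0.0132 0.0141] 0.19724079262559752
['scene', 'top'] [0.4796 0.2381 0.0146] 0.111 0.0128
['scene'] [0.479  0.2363 0.0138] 0.046 0.0109
['top'] [ 0.4809  0.2408 -0.0055] 0.036 0.0158
```

```bash
python3 - <<'E'
from h import *
f=np.load("lev.npz");a=[]
def bp(c,uv,z):
    M=K[c]["pose"];d=M[:3,:3]@((np.linalg.inv(K[c]["camera_matrix"])@[*uv,1])*[1,-1,-1]);return M[:3,3]+d*(z-M[2,3])/d[2]
for c,l in(("top",[(208.6,174.4),(250.6,183)]),("scene",[(289.4,133),(299.4,154.6)])):
    P=[]
    for u,v in l:
        x0,y0=int(u)-4,int(v)-3;g=f[c][y0:y0+8,x0:x0+9].max(2).astype(float);w=np.clip(75-g,0,None);yy,xx=np.mgrid[:8,:9]
        q=(x0+(xx*w).sum()/w.sum(),y0+(yy*w).sum()/w.sum());p=bp(c,q,.184);P.append(p);print(c,np.round(q,1),p.round(4),"rel EDGE u",round((p[:2]-EDGE)@U,4))
    m=(P[0]+P[1])/2;print("mid",m.round(4),"u",round((m[:2]-EDGE)@U,4),"len",np.linalg.norm(P[0]-P[1]).round(4))
    x,y,w,h=(195,160,70,45) if c=="top" else (280,120,70,70)
    a.append(cv2.resize(f[c][y:y+h,x:x+w],(400,400*h//w),interpolation=2))
hh=max(i.shape[0] for i in a);cv2.imwrite("pics/pads.png",np.hstack([cv2.copyMakeBorder(i,0,hh-i.shape[0],0,0,0) for i in a]))
E
```

```text
top [nan nan] [nan nan nan] rel EDGE u nan
top [250.5 184. ] [0.4434 0.1603 0.184 ] rel EDGE u -0.0709
mid [nan nan nan] u nan len nan
scene [289.1 133.3] [0.4772 0.2932 0.184 ] rel EDGE u 0.0661
scene [301.1 153.7] [0.452  0.1547 0.184 ] rel EDGE u -0.0745
mid [0.4646 0.224  0.184 ] u -0.0042 len 0.1408<stdin>:9: RuntimeWarning: invalid value encountered in scalar divide
```

View pics/pads.png

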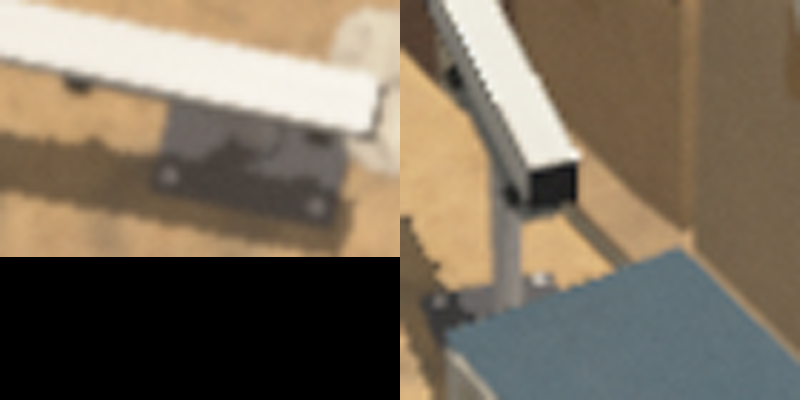

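apply_moves(targets=[{"translation": [-0.31, -0.3, 0], "twist": 0, "hand": 0}, {"translation": [-0.31, -0.3, 0], "twist": 0, "hand": 0}, {"translation": [-0.31, -0.3, 0], "twist": 0, "hand": 0}, {"translation": [-0.31, -0.3, 0], "twist": 0, "hand": 0}, {"translation": [-0.31, -0.3, 0], "twist": 0, "hand": 0}, {"translation": [-0.31, -0.3, 0], "twist": 0, "hand": 0}, {"translation": [-0.31, -0.29, 0], "twist": 0, "hand": 0}, {"translation": [-0.3, -0.28, 0], "twist": 0, "hand": 0}])

```text
time: 15.2
tool_pos: [0.4771, 0.2187, 0.3978]
tool_rot: [0.001, 0.112, 0.994, 0.0]
contact_force: [0.8, 0.4, -0.7]
gripper_width: 0.171
grasp_force: 59.0
```

apply_moves(targets=[{"translation": [0, 0, 0], "twist": 0, "hand": 0}, {"translation": [0, 0, 0.4], "twist": 0, "hand": 0}, {"translation": [0, 0, 0.4], "twist": 0, "hand": 0}, {"translation": [0, 0, 0.16], "twist": 0, "hand": 0}, {"translation": [0, 0, 0], "twist": 0, "hand": 0}, {"translation": [0, 0, 0], "twist": 0, "hand": 0}])

```text
time: 15.8
tool_pos: [0.4769, 0.2219, 0.3029]
tool_rot: [0.001, 0.111, 0.994, 0.0]
contact_force: [0.4, -0.1, -0.5]
gripper_width: 0.176
grasp_force: 58.9
```

```bash
python3 - <<'E'
from h import *
f={c:grab_frame(c)[:,:,::-1] for c in K};s=state();p=s["tool_pos"];print(p,s["tool_rot"],s["time"],s["contact_force"])
d=p[:2]-[.4762,.2231];print("err u,lat",d@U,d@[U[1],-U[0]],"tool-frame move needed x,y:",d@[U[1],-U[0]],-d@U)
np.savez("hov.npz",**f)
# bar lateral & saddle in scene: whitish bright pixels around the predicted saddle
pr=[b@Rz(YAW).T+[p[0],p[1],p[2]-.0455] for b in SAD]
for c in K:
  q=np.vstack([proj(c,b) for b in pr]);x0,y0=q.min(0).astype(int)-3;x1,y1=q.max(0).astype(int)+4
  print(c,(x0,y0),"feet-left/right px",proj(c,np.array([[-.0225,-.01,.009],[.0225,-.01,.009]])@Rz(YAW).T+[p[0],p[1],p[2]-.0455]).round(1).tolist())
  if c=="scene":
    for r in f[c][y0:y1,x0:x1].min(2):print(" ".join("%3d"%v for v in r))
r=regions_of("scene","saddle")
for k in r[:3]:
  m=np.asarray(k["pixels"]);ys,xs=np.nonzero(m);print(k["score"],m.sum(),xs.min(),xs.max(),ys.min(),ys.max())
E
```

```text
[0.47760439 0.22218401 0.30428708] [2.06838498e-03 1.10569412e-01 9.93865856e-01 8.86985892e-04] 15.9 [ 0.76518499 -0.25388567  0.40074145]
err u,lat -0.0005874358566842362 0.0015704380587172636 tool-frame move needed x,y: 0.0015704380587172636 0.0005874358566842362
scene (np.int64(287), np.int64(108)) feet-left/right px [[292.5, 125.4], [304.6, 123.3]]
 93  98 100 103  88  63  45  36  40  39  37  38  40  36  44  53  51  43  33  59  69
 91  96  99 104  88  61  47  61  51  37  38  39  38  39  39  43  39  37  45  62  66
 84  90  93 100  88  65  53  67  56  38  40  36  41  38  37  39  38  38  61  69  67
 89  83  77 101 105  76  51  44  37  38  37  36  38  42  42  41  42  36  59  65  67
165 164 162 174 178 132  68  44  40  39  41  37  40  39  42  42  37  46  63  68  66
226 227 227 228 227 202 120  43  43  48  43  38  40  42  47  43  47  63  67  69  70
227 226 226 227 228 227 169  71  52  74  58  39  40  42  58  57  60  66  66  68  65
227 227 227 227 228 226 197 112  63  95  75  40  37  42  68  69  67  66  66  69  68
231 227 227 226 227 227 212 134  66  98  74  43  40  38  70  73  67  66 
[... 599 characters left out ...]

112 117 123 128 118 109 110 133 142 151 167 170 120  70  68  66  63 115 101  66  68
105 115 115 127 118 102 110 177 201 212 221 224 159  77  65  67  67 107  96  68  68
 96 111 114 124 119 109 111 179 220 226 225 225 196 120  64  67  68  67  71  69  67
 80 105 114 115 124 117 115 121 206 226 226 224 222 161  78  68  68  69  67  65  66
 89  97 111 115 123 119 122 123 181 220 226 225 224 172  90  66  66  67  67  67  67
 92  86 103 116 115 121 125 125 125 181 203 201 200 156  92  67  66  68  68  67  66
 91  94  97 108 117 124 126 124 124 125 124 125 125 124 105  79  68  68  68  71  66
top (np.int64(217), np.int64(157)) feet-left/right px [[227.7, 176.5], [231.1, 162.3]]
0.64 241 301 314 285 310
```

apply_moves(targets=[{"translation": [0.01, 0, 0.1], "twist": 0, "hand": 0}, {"translation": [0, 0, 0.1], "twist": 0, "hand": 0}, {"translation": [0, 0, 0.04], "twist": 0, "hand": 0}, {"translation": [0, 0, 0.03], "twist": 0, "hand": 0}, {"translation": [0, 0, 0], "twist": 0, "hand": 0}])

```text
time: 16.45
tool_pos: [0.4754, 0.2219, 0.2734]
tool_rot: [-0.001, 0.111, 0.994, -0.0]
contact_force: [-0.1, -0.3, -0.1]
gripper_width: 0.172
grasp_force: 58.9
```

```bash
python3 - <<'E'
from plant import *
for i in range(3):
  grab_frame("top") if i else 0
  s=state();print(s["tool_pos"],s["contact_force"],s["ft_torque"],s["time"])
E
```

```text
[0.47540614 0.22189285 0.27336813] [-0.08727986 -0.32939593 -0.13187877] [-0.0152096  -0.02202702  0.00688388] 16.45
[0.47562506 0.22195714 0.27394167] [ 0.24757654 -0.1652897  -0.02810711] [-0.0260765  -0.01564128 -0.00356506] 16.5
[0.4757952  0.22200092 0.27435447] [-0.64608296 -0.84882496  0.33624089] [ 0.01281445 -0.05972836 -0.02308155] 16.55
```

apply_moves(targets=[{"translation": [0, 0, 0.04], "twist": 0, "hand": 0}, {"translation": [0, 0, 0.025], "twist": 0, "hand": 0}, {"translation": [0, 0, 0], "twist": 0, "hand": 0}, {"translation": [0, 0, 0], "twist": 0, "hand": 0}])

```text
time: 16.95
tool_pos: [0.4757, 0.222, 0.2677]
tool_rot: [-0.0, 0.111, 0.994, -0.0]
contact_force: [0.1, 0.6, -0.9]
gripper_width: 0.172
grasp_force: 58.9
```

apply_moves(targets=[{"translation": [0, 0, 0.015], "twist": 0, "hand": 0}, {"translation": [0, 0, 0], "twist": 0, "hand": 0}, {"translation": [0, 0, 0], "twist": 0, "hand": 0.3}, {"translation": [0, 0, 0], "twist": 0, "hand": 0.4}, {"translation": [0, 0, 0], "twist": 0, "hand": 0.4}, {"translation": [0, 0, 0], "twist": 0, "hand": 0.4}])

```text
time: 17.55
tool_pos: [0.4758, 0.222, 0.2664]
tool_rot: [0.0, 0.111, 0.994, 0.0]
contact_force: [0.2, 0.2, -0.5]
gripper_width: 0.405
grasp_force: 0.0
```

apply_moves(targets=[{"translation": [0, 0, -0.1], "twist": 0, "hand": 0.4}, {"translation": [0, 0, -0.2], "twist": 0, "hand": 0.4}, {"translation": [0, 0, -0.4], "twist": 0, "hand": 0.4}, {"translation": [0, 0, -0.4], "twist": 0, "hand": 0.4}, {"translation": [0, 0, -0.3], "twist": 0, "hand": 0.4}, {"translation": [0.3, 0.3, 0], "twist": 0, "hand": 0.4}, {"translation": [0.3, 0.3, 0], "twist": 0, "hand": 0.4}, {"translation": [0.3, 0.3, 0], "twist": 0, "hand": 0.4}])

```text
time: 18.35
tool_pos: [0.4071, 0.3305, 0.4078]
tool_rot: [0.001, 0.111, 0.994, 0.001]
contact_force: [0.8, -0.5, 0.6]
gripper_width: 0.399
grasp_force: 0.0
```

apply_moves(targets=[{"translation": [0.3, 0.3, 0], "twist": 0, "hand": 0.4}, {"translation": [0.3, 0.3, 0], "twist": 0, "hand": 0.4}, {"translation": [0.3, 0.3, 0], "twist": 0, "hand": 0.4}, {"translation": [0.3, 0.3, 0], "twist": 0, "hand": 0.4}, {"translation": [0.3, 0.3, 0], "twist": 0, "hand": 0.4}, {"translation": [0, 0, 0], "twist": 0, "hand": 0.4}])

```text
time: 18.95
tool_pos: [0.2915, 0.5119, 0.4066]
tool_rot: [-0.001, 0.108, 0.994, 0.0]
contact_force: [-0.9, -0.8, -0.2]
gripper_width: 0.4
grasp_force: 0.0
```

```bash
python3 - <<'E'
from h import *
f={c:grab_frame(c)[:,:,::-1] for c in K};s=state();print(s["tool_pos"],s["time"],s["contact_force"],s["gripper_width"])
R0={"scene":(270,100,55,70),"top":(180,150,95,45)}
E=EDGE-.0025*U
def ob(p):
    T=lambda B:(B+[0,0,.010])@Rx(p[1]).T@Rz(YAW).T+[*E,.220]
    return [T(TOP+[0,p[0],0])]
# fit bar with saddle area ignored
sad=[((b+[0,0,-.010+.010])@Rz(YAW).T+[*E,.220]) for b in [box(-.03,.03,-.02,.02,-.014,.045)]]
ig={c:sil(c,sad)>0 for c in K}
def m(c):
    x,y,w,h=R0[c];g=np.zeros((400,640),bool);g[y:y+h,x:x+w]=f[c][y:y+h,x:x+w].min(2)>185;return g
ms={c:m(c) for c in K}
def run(ks):
    def cost(p):
        e=0
        for c in ks:
            x,y,w,h=R0[c];w_=(w if c=="scene" else 85);sl=np.s_[y:y+h,x:x+w_];d=(sil(c,[b+np.array([U[1],-U[0],0])*p[2] for b in ob(p)])-ms[c])**2;e+=d[sl][~ig[c][sl]].sum()
        return e
    p0=np.array([.015,0,0]);r=minimize(cost,p0,method="Nelder-Mead",options=dict(initial_simplex=[p0,p0+[.01,0,0],p0+[0,.05,0],p0+[0,0,.004]]));print(ks,"s,tilt,lat",r.x.round(4),round(r.fun,1))
run(["scene","top"]);run(["scene"]);run(["top"])
for q in("saddle","saddle_knob"):
  for c in K:print(c,q,[(round(d["score"],2),np.round(d["point"],3).tolist(),"u",round((np.array(d["point"])[:2]-E)@U,4)) for d in recognise(c,q)][:3])
np.savez("end.npz",**f)
E
```

```text
[0.29388743 0.50941188 0.40678333] 19.05 [-0.15537609  1.109494   -0.28860868] 0.4011145149556971
['scene', 'top'] s,tilt,lat [0.0179 0.0017 0.0021] 67.4
['scene'] s,tilt,lat [0.0131 0.0125 0.0017] 8.0
['top'] s,tilt,lat [ 0.0182 -0.0054  0.0022] 49.9
scene saddle [(0.69, [0.221, -0.287, 0.022], 'u', np.float64(-0.5532)), (0.67, [0.471, 0.215, 0.238], 'u', np.float64(-0.0088))]
top saddle [(0.69, [0.227, -0.271, 0.029], 'u', np.float64(-0.5362)), (0.67, [0.468, 0.214, 0.24], 'u', np.float64(-0.0108))]
scene saddle_knob [(0.64, [0.22, -0.286, 0.023], 'u', np.float64(-0.5531)), (0.63, [0.47, 0.193, 0.236], 'u', np.float64(-0.0312))]
top saddle_knob [(0.71, [0.454, 0.226, 0.01], 'u', np.float64(-0.0021))]
```

```bash
python3 - <<'E'
from h import *
f=np.load("end.npz");E=EDGE-.0025*U
fr={c:grab_frame(c) for c in K}
for c in K:
    n=proj(c,[*E,.24])[0]
    for q in("saddle",):
        m=mask(c,q,n)
        if m is None:print(c,"none");continue
        g=lambda p:[b@Rz(YAW).T+[p[0],p[1],.220] for b in SAD]
        x,co=fit(g,{c:m},[*E],[.008,.008]);d=x-E;print(c,m.sum(),x.round(4),round(co,3),"u",round(d@U,4),"lat",round(d@[U[1],-U[0]],4))
    # knob: dark pixels on white bar
    q=proj(c,np.array([[*E,.253]]))[0].astype(int);x,y=q;print(c,q)
    for r in f[c][y-8:y+9,x-9:x+10].min(2):print(" ".join("%3d"%v for v in r))
    kn=[box(-.008,.008,-.008,.008,.018,.048)@Rz(YAW).T+[*E,.220]];print("pred knob c",proj(c,kn[0]).mean(0).round(1))
E
```

```text
scene 68 [0.4789 0.2272] 0.795 u 0.0045 lat 0.0032
scene [296 126]
220 228 225 224 225 225 225 224 183 101  51  53  60  62  66  65  63  67  65
213 228 226 225 224 225 224 224 219 147  52  52  54  63  65  67  67  65  67
149 220 227 224 225 225 225 224 224 198 120  50  54  63  66  64  67  68  65
115 210 227 224 225 225 225 225 225 231 164  52  55  61  64  63  66  68  67
114 148 218 227 224 225 224 223 224 218 161  83  52  64  66  67  65  65  66
115 114 198 224 223 224 225 224 210 179 155 109  76  68  65  67  67  67  68
110 115 120 220 230 223 224 225 167 103 101 103 104  82  64  67  66  64  68
105 115 114 217 228 223 224 225 164  95  93  95  99  73  63  65  66  65  68
 94 108 116 120 220 230 224 225 164  79  64  67  67  57  62  65  68  64  69
 78 103 113 114 217 228 224 224 164  77  63  66  64  59  61  65  65  66  68
 88  96 109 113 119 217 229 224 170  87  63  64  65  60  80 121  99  69  64
 90  85 102 112 114 212 221 209 163  94  62  62  66  79 139 183 140  74  67
 89  91  96 110 121 152 183 165 121  78  60  63  63  92 177 207 176 112  67
 83  80  65  98 123 193 211 154 101  80  66  
[... 966 characters left out ...]
29 230 230 229 219 171 119 100 100 102  92  89 136 196 225 231 232
229 229 230 230 232 230 219 167 110  93  95  95  87  97 147 195 226 232 233
226 229 229 229 231 230 223 184 117  81  83  86  82 120 174 207 228 232 232
216 223 227 227 227 228 226 202 132  87  80  79  92 135 191 220 230 232 233
169 192 208 208 210 216 219 202 146 111 105 103 122 160 194 225 232 233 233
119 131 141 145 158 174 187 186 166 153 145 139 165 189 199 226 232 233 233
103 101 101 105 113 123 141 169 192 194 189 181 201 208 202 223 231 230 231
116 112 104 103 105 105 119 156 182 199 209 206 211 203 178 198 213 214 216
119 116 111 110 112 115 115 124 144 172 194 194 184 163 130 134 143 146 159
pred knob c [226.8 170.5]
```

```bash
python3 - <<'E'
from h import *
E=EDGE-.0025*U
for u in(0,-.005):
  o=E+u*U;k=box(-.008,.008,-.008,.008,.018,.048)@Rz(YAW).T+[*o,.220]
  for c in K:print(u,c,"min",proj(c,k).min(0).round(1),"max",proj(c,k).max(0).round(1))
  print("bridge scene",proj("scene",box(-.0225,.0225,-.01,.01,0,.018)@Rz(YAW).T+[*o,.220]).round(1).tolist())
f=np.load("end.npz")
# dark knob on top: rows 175..; darkness profile along bar
t=f["top"][168:173,217:236].min(2).mean(0);print(t.round())
E
```

```text
0 scene min [294.1 121.4] max [299.8 131.6]
0 top min [222.6 166.5] max [230.9 174.5]
bridge scene [[292.0, 136.7], [291.9, 132.5], [290.5, 133.8], [290.4, 129.6], [303.8, 134.6], [303.8, 130.5], [302.2, 131.8], [302.2, 127.6]]
-0.005 scene min [294.5 122.1] max [300.2 132.3]
-0.005 top min [224.2 166.9] max [232.4 174.8]
bridge scene [[292.4, 137.5], [292.2, 133.3], [290.9, 134.6], [290.7, 130.4], [304.2, 135.4], [304.2, 131.2], [302.6, 132.5], [302.6, 128.3]]
[229. 229. 230. 230. 231. 229. 222. 181. 124.  98.  98. 101.  99. 114.
 162. 203. 221. 228. 230.]
```

```bash
python3 - <<'E'
from h import *
E=EDGE-.0025*U;f=np.load("end.npz");l=np.load("lev.npz");N=np.array([U[1],-U[0]])
def bp(c,uv,z):
    M=K[c]["pose"];d=M[:3,:3]@((np.linalg.inv(K[c]["camera_matrix"])@[*uv,1])*[1,-1,-1]);return (M[:3,3]+d*(z-M[2,3])/d[2])[:2]
for u,v in((208.7,174.8),(250.8,184)):
    x,y=int(u)-4,int(v)-3;print(f["top"][y:y+8,x:x+9].max(2))
for a,b in(((208.6,174.8),(250.6,183.9)),):
    m=(bp("top",a,.184)+bp("top",b,.184))/2;print("top pads mid u rel E",(m-E)@U)
# knob fits by grey-level: darkness fraction
for c,(x,y,w,h),lo,hi in(("top",(221,164,14,14),95,228),("scene",(293,118,6,16),70,224)):
    g=f[c][y:y+h,x:x+w].min(2).astype(float);d=np.clip((hi-g)/(hi-lo),0,1);
    if c=="top":
        d=(g<150).astype(float)
    best=[]
    for u in np.arange(-.012,.0091,.0005):
        for la in np.arange(-.004,.0041,.001):
            k=[box(-.008,.008,-.008,.008,.018,.048)@Rz(YAW).T+[*(E+u*U+la*N),.220]]
            best.append((((sil(c,k)[y:y+h,x:x+w]-d)**2).sum(),u,la))
    best.sort();print(c,np.round(best[:4],4).tolist())
E
```

```text
[[217 226 227 229 234 238 240 241 242]
 [172 169 165 177 198 214 225 227 230]
 [181 160 125 119 130 141 154 165 184]
 [199 177 125  88  80  86 106 125 136]
 [203 189 150 111  86  86 111 147 153]
 [204 197 182 159 139 136 151 182 192]
 [205 201 196 190 188 187 190 197 201]
 [206 204 203 202 203 202 202 203 203]]
[[149 157 162 177 199 217 228 230 233]
 [111 112 109 113 128 141 155 163 183]
 [110 105  90  77  79  84  94 112 133]
 [111 104  92  77  69  73  81 101 121]
 [110 107 103  94  88  86  94 107 121]
 [110 109 109 108 104 104 108 109 118]
 [112 110 111 110 110 113 112 112 114]
 [109 109 112 111 110 112 112 114 112]]
top pads mid u rel E 0.001147139907175482
top [[25.394, -0.0025, -0.001], [25.5049, -0.003, -0.001], [25.866, -0.0035, -0.001], [25.9165, -0.0035, -0.002]]
scene [[10.5787, -0.009, 0.0], [10.65, -0.0095, 0.0], [10.6502, -0.01, 0.0], [10.7306, -0.009, 0.001]]
```

apply_moves(targets=[{"translation": [-0.3, -0.3, 0], "twist": 0, "hand": 0.4}, {"translation": [-0.3, -0.3, 0], "twist": 0, "hand": 0.4}, {"translation": [-0.3, -0.3, 0], "twist": 0, "hand": 0.4}, {"translation": [-0.3, -0.3, 0], "twist": 0, "hand": 0.4}, {"translation": [-0.3, -0.3, 0], "twist": 0, "hand": 0.4}, {"translation": [-0.3, -0.3, 0], "twist": 0, "hand": 0.4}, {"translation": [-0.3, -0.3, 0], "twist": 0, "hand": 0.4}, {"translation": [-0.3, -0.3, 0], "twist": 0, "hand": 0.4}])

```text
time: 20.25
tool_pos: [0.4764, 0.22, 0.4066]
tool_rot: [0.0, 0.111, 0.994, 0.0]
contact_force: [0.5, -0.7, -0.5]
gripper_width: 0.404
grasp_force: 0.0
```

apply_moves(targets=[{"translation": [0, 0, 0], "twist": 0, "hand": 0.4}, {"translation": [0, 0, 0.4], "twist": 0, "hand": 0.4}, {"translation": [0, 0, 0.3], "twist": 0, "hand": 0.4}, {"translation": [0, 0, 0], "twist": 0, "hand": 0.4}, {"translation": [0, 0, 0], "twist": 0, "hand": 0.4}, {"translation": [0, 0, 0], "twist": 0, "hand": 0.4}])

```text
time: 20.85
tool_pos: [0.4763, 0.2225, 0.3389]
tool_rot: [0.002, 0.11, 0.994, 0.001]
contact_force: [0.8, 0.0, -0.2]
gripper_width: 0.398
grasp_force: 0.0
```

apply_moves(targets=[{"translation": [0, 0, 0.3], "twist": 0, "hand": 0.4}, {"translation": [0, 0, 0.2], "twist": 0, "hand": 0.4}, {"translation": [0, 0, 0.17], "twist": 0, "hand": 0.4}, {"translation": [0, 0, 0], "twist": 0, "hand": 0.4}, {"translation": [0, 0, 0], "twist": 0, "hand": 0.4}, {"translation": [0, 0, 0], "twist": 0, "hand": 0.4}])

```text
time: 21.45
tool_pos: [0.4765, 0.2223, 0.2713]
tool_rot: [0.001, 0.111, 0.994, 0.001]
contact_force: [-0.6, -0.6, 0.4]
gripper_width: 0.399
grasp_force: 0.0
```

apply_moves(targets=[{"translation": [0, 0, 0.015], "twist": 0, "hand": 0.3}, {"translation": [0, 0, 0], "twist": 0, "hand": 0.25}, {"translation": [0, 0, 0], "twist": 0, "hand": 0}, {"translation": [0, 0, 0], "twist": 0, "hand": 0}, {"translation": [0, 0, 0], "twist": 0, "hand": 0}, {"translation": [0, 0, 0], "twist": 0, "hand": 0}])

```text
time: 22.05
tool_pos: [0.476, 0.2222, 0.2685]
tool_rot: [0.001, 0.111, 0.994, 0.0]
contact_force: [0.7, 0.3, 3.2]
gripper_width: 0.171
grasp_force: 59.0
```

apply_moves(targets=[{"translation": [0, 0, -0.03], "twist": 0, "hand": 0}, {"translation": [0, 0.015, 0], "twist": 0, "hand": 0}, {"translation": [0, 0.015, 0], "twist": 0, "hand": 0}, {"translation": [0, 0, 0], "twist": 0, "hand": 0}, {"translation": [0, 0, 0.01], "twist": 0, "hand": 0}, {"translation": [0, 0, 0.01], "twist": 0, "hand": 0}, {"translation": [0, 0, 0], "twist": 0, "hand": 0}, {"translation": [0, 0, 0], "twist": 0, "hand": 0}])

```text
time: 22.85
tool_pos: [0.4763, 0.2249, 0.2687]
tool_rot: [-0.0, 0.111, 0.994, -0.0]
contact_force: [-0.8, 0.7, -0.1]
gripper_width: 0.171
grasp_force: 58.6
```

Shifted 3 mm; now release, retreat and check.

apply_moves(targets=[{"translation": [0, 0, 0.005], "twist": 0, "hand": 0}, {"translation": [0, 0, 0], "twist": 0, "hand": 0.3}, {"translation": [0, 0, 0], "twist": 0, "hand": 0.4}, {"translation": [0, 0, 0], "twist": 0, "hand": 0.4}, {"translation": [0, 0, 0], "twist": 0, "hand": 0.4}, {"translation": [0, 0, -0.1], "twist": 0, "hand": 0.4}, {"translation": [0, 0, -0.3], "twist": 0, "hand": 0.4}, {"translation": [0, 0, -0.4], "twist": 0, "hand": 0.4}])

```text
time: 23.65
tool_pos: [0.4755, 0.2246, 0.3474]
tool_rot: [-0.002, 0.111, 0.994, -0.001]
contact_force: [0.8, -0.2, -0.0]
gripper_width: 0.401
grasp_force: 0.0
```

apply_moves(targets=[{"translation": [0, 0, -0.4], "twist": 0, "hand": 0.4}, {"translation": [0.3, 0.3, 0], "twist": 0, "hand": 0.4}, {"translation": [0.3, 0.3, 0], "twist": 0, "hand": 0.4}, {"translation": [0.3, 0.3, 0], "twist": 0, "hand": 0.4}, {"translation": [0.3, 0.3, 0], "twist": 0, "hand": 0.4}, {"translation": [0.3, 0.3, 0], "twist": 0, "hand": 0.4}, {"translation": [0.3, 0.3, 0], "twist": 0, "hand": 0.4}, {"translation": [0.3, 0.3, 0], "twist": 0, "hand": 0.4}])

```text
time: 24.45
tool_pos: [0.3166, 0.4774, 0.3894]
tool_rot: [0.0, 0.111, 0.994, 0.001]
contact_force: [1.2, -0.2, -0.2]
gripper_width: 0.401
grasp_force: 0.0
```

apply_moves(targets=[{"translation": [0.3, 0.3, 0], "twist": 0, "hand": 0.4}, {"translation": [0, 0, 0], "twist": 0, "hand": 0.4}, {"translation": [0, 0, 0], "twist": 0, "hand": 0.4}])

```text
time: 24.75
tool_pos: [0.2946, 0.5124, 0.3888]
tool_rot: [0.0, 0.11, 0.994, -0.0]
contact_force: [0.0, -0.7, 0.2]
gripper_width: 0.399
grasp_force: 0.0
```

```bash
python3 - <<'E'
from h import *
E=EDGE-.0025*U;N=np.array([U[1],-U[0]])
f={c:grab_frame(c)[:,:,::-1] for c in K};print(state()["time"])
c="top";x,y,w,h=221-2,164,14,14;d=(f[c][y:y+h,x:x+w].min(2)<150).astype(float);best=[]
for u in np.arange(-.012,.0091,.0005):
  for la in np.arange(-.004,.0041,.001):
    k=[box(-.008,.008,-.008,.008,.018,.048)@Rz(YAW).T+[*(E+u*U+la*N),.220]];best.append((((sil(c,k)[y:y+h,x:x+w]-d)**2).sum(),u,la))
best.sort();print(np.round(best[:2],4).tolist())
sad=[box(-.03,.03,-.02,.02,-.014,.045)@Rz(YAW).T+[*E,.230]]
R0={"scene":(270,100,55,70),"top":(180,150,85,45)}
for c in K:
  x,y,w,h=R0[c];sl=np.s_[y:y+h,x:x+w];ig=(sil(c,sad)>0)[sl];m=(f[c].min(2)>185)[sl]
  cost=lambda p:((sil(c,[(TOP+[p[2],p[0],.010])@Rx(p[1]).T@Rz(YAW).T+[*E,.220]])[sl]-m)**2)[~ig].sum()
  p0=np.array([.015,0,.002]);r=minimize(cost,p0,method="Nelder-Mead",options=dict(initial_simplex=[p0,p0+[.01,0,0],p0+[0,.05,0],p0+[0,0,.004]]));print(c,"s,tilt,lat",r.x.round(4),round(r.fun,1))
E
```

```text
24.85
[[26.3488, 0.0005, -0.001], [26.5451, 0.001, -0.001]]
scene s,tilt,lat [0.0123 0.0085 0.002 ] 7.6
top s,tilt,lat [ 0.0183 -0.007   0.0022] 52.5
```

The saddle now sits about 0 to 1 mm from the edge, and the bar is level to about 0.01 rad.

```bash
python3 -c "
from plant import *
print(job_done())"
```

```text
the job is handed in; nothing more can be done
None
```

Job handed in at about 25 s: my last camera fit put the bar level to about 0.01 rad on its own and the saddle astride it within about 1 mm of the knife edge (edge position itself good to a few mm), with the gripper clear; the hand-in call returned no verdict.

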